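Top off the round-stock rack and hold its keeper pin through both bushings

ROBOT

A 7-joint arm with a two-finger parallel gripper is mounted at the origin on the work surface. World frame = base frame: x ahead of the robot, y to its left, z up, the work surface at z = 0. Lengths are in m, angles in rad, forces in N, time in s.
With the tool pointing down it reaches from about 0.425 to 0.875 m from the base axis. Payload 4.7 kg.
Tool frame: the origin (TCP) lies midway between the tips of the shut fingers; the grasp point (between the pads) lies 19 mm behind it; z points along the fingers, y is the direction in which the jaws open and shut (so a half turn about z gives the same grasp; the last joint's range is limited). The gripper opens to 87 mm and grips with 3 to 60 N. Pads are 19 mm wide; open, the fingers measure 117 mm over their backs; the gripper's body (75 mm by 190 mm) begins 51 mm behind the grasp point.
Start: joints at [1.246, 0.321, -0.07, 1.45, 0.023, 1.371, -0.057], TCP at [0.216, -0.613, 0.198] pointing down, gripper open.
Joint ranges: [-2.86, 2.86], [-0.3, 2.09], [-1.38, 1.24], [0.06, 2.45], [-1.56, 4.7], [0.09, 2.05], [-2.69, 2.69]. Speed limits (rad/s): [2.57, 2.57, 3.14, 3.14, 3.14, 3.14, 3.14].

INTERFACE

Orientations are given as a unit quaternion [w, x, y, z].
In Python, from rig import bot gives the robot as it stands. The module is installed in compiled form; this text tells all that it offers.
- The arm moves only by the tool send_rows, never from a script. Its argument "motion" is a list of rows, each an object of numbers: "jaw": the opening, from 0 (shut) to 1 (fully open); "dx", "dy", "dz": the shift along the world's x, y, z in cm; "wx", "wy", "wz": the turn, a rotation vector about the world's x, y, z in degrees. A call has 1 to 12 rows; each row shifts and turns the commanded pose from where the row before left it; what a row does not reach is not made up. A row lasts 1/8 s, in which the tool goes at most 62.5 mm and 10.7 degrees, less where a joint would pass 70% of its speed; a pose out of reach is approached as far as the arm can. A call with a gripper value outside its range is refused whole. The fingers move at their own pace and stop on an object; "squeeze" is the grip in N (left out, the last holds). Time passes only in rows, so rows that do not move let the fingers close. It gives the time, the measured TCP pose, the force and the opening at its end, in the units of the state.
- bot.sense(): the state, without advancing time (a new reading comes with each control period).
- bot.camera(name): name is "scene" or "top" or "wrist"; returns (picture, depth): 400x640x3 uint8, blue, green, red; 400x640 float32, m along the optical axis (not along the pixel's ray), 0 where there is no reading.
- bot.camera_params(name): a dict with "mtx" (3x3 intrinsics, pixels), "eye" and "attitude" of the camera in the world. Camera axes: x right, y down, z forward; pixel columns grow to the right and rows downward; lengths in m; the calibration is good to about 2 mm. A picture is of the moment at which its call begins: read the wrist's pose just before it. camera_params takes no time and is no camera call; for the wrist camera it gives the pose at the moment of the call.
- bot.finish_job(): hands the job in, once; it reports no verdict.
The state is a dict: "clock": time; "q": joint angles; "qvel": joint speeds; "tau": joint torques, N m; "position": TCP position; "tcp_rot": TCP orientation; "force": force on the tool from outside, world axes, zero at the start; "moment": the same for the moment, N m; "finger_gap": opening from 0.0 (shut) to 1.0 (fully open).
Only numpy, scipy, OpenCV 4.12 (cv2) and the standard library are available. Lean on these libraries where they do the work, as an engineer would, in place of code of your own. Each camera call takes 0.05 s, during which the arm holds its last target.

TASK

Lay the third wooden roller blank in the gap on top of the two in the blue-bracketed rack, lined up with them, and let go. Then take the red-handled keeper pin from the pin block and thread it from above through the upper, then the lower brass bushing at the end of the rack. Finish still holding it there, upright and still, hanging from the gripper without pressing on anything, tip about 20 mm below the lower bushing and handle about 15 mm clear of the upper one; leave the oil tin, sanding block and black-handled scriber alone.

Things in the scene. Friction and masses are not known exactly. Their poses are not given: they have to be found in the camera images.
- rack: Fixed rack: floor 12 mm above the bench, grey side walls 42 mm high and 101 mm apart inside, end wall 48 mm high at its -x end, open at its +x end; y from -59 to 71 mm, x from -66 to 100 mm. Origin: on the bench under the middle of its two blanks; x along them to the open end. A blue post, 14 mm wide, 138 mm high, at x 80, y 60 mm, carries 2 arms, each with a brass bushing at x 80, y 0.
- saddle (a point): Where the centre of the third blank comes to lie: midway over the two blanks in the rack, 80 mm above the bench (they touch or nearly touch each other). Axes as the rack's.
- eye_top (a point): Centre of the upper bushing's top face, 138 mm above the bench. Both bushings: same vertical axis, outer diameter 32 mm, bore 17 mm, 16 mm high (the upper at heights 122 to 138 mm). Axes as the rack's.
- eye_low (a point): Centre of the lower bushing's underside, 46 mm above the bench (it spans heights 46 to 62 mm). Below it there is only the bench. Axes as the rack's.
- blank: Third roller blank, loose: brown wooden cylinder with two dark bands, diameter 50 mm, length 110 mm, about 150 g. Origin: its centre; x along its axis (either way round). It starts lying in the cradle with its centre 36 mm above the bench.
- blank_left: Same kind of blank, loose, lying in the rack on its +y side; origin at its centre (37 mm above the bench), x along its axis.
- blank_right: Same kind of blank, loose, lying in the rack on its -y side; origin at its centre (37 mm above the bench), x along its axis.
- cradle: Small low wooden cradle fixed to the bench, 110 x 44 mm, 15 mm high, two strips along its x on which the third blank lies lengthwise. Origin: centre of its underside.
- pin: Keeper pin, loose, about 140 g: steel shaft 12 mm in diameter, 126 mm long, its last 8 mm tapering to 6 mm at the tip; on top a round red handle, diameter 26 mm, 126 to 171 mm from the tip. Origin: the end of the tip; z along the shaft towards the handle. Starts upright in a hole of the pin block, tip 10 mm above the bench.
- pin_shoulder (a point): Centre of the underside of the pin's red handle, 126 mm from the tip.
- block: Wooden pin block fixed to the bench, 50 mm (x) by 140 mm (y), 60 mm high, with two holes of diameter 13.5 mm, 50 mm deep, at y +40 and -40 mm; one holds the keeper pin, the other the scriber. Origin: centre of its underside.
- scriber: Bystander, loose: same shape as the pin but shorter (shaft 100 mm) with a black handle 35 mm high. Origin: the end of its tip. Stands in the other hole of the block.
- tin: Bystander, loose: closed metal oil tin with a black label, diameter 66 mm, height 130 mm, standing. Origin: centre of its underside.
- sanding_block: Bystander, loose: cork sanding block 110 x 60 x 30 mm lying flat. Origin: centre of its underside.
There are look-alikes about, which are no part of the job. What is shaped like the blank but purple or turquoise is not meant.

How it is judged:
By the outcome, as a careful person would: the job done as asked, in the order asked, and still so for the second after the job is handed in, while the arm keeps its last pose, push and grip.
It also fails if it takes over 72 s, if anything falls off the work surface, if the arm or the gripper's body presses on something with over 40 N, if the wrist force passes 120 N, or if a joint passes its speed limit or range.

## Working session

There is one attempt and no reset: what is moved stays moved. The work goes in short steps, Python scripts to look and compute and a tool call to move; the robot and the scene stay as the last step left them, time stands still between calls to the robot, and variables do not carry over. Pictures are saved under pics/ and viewed, and the job is handed in when it is done.

Besides the shell and the picture viewer there is one more tool, called as name([rows], argument=value, ...), one row to a line, values as JSON. send_rows: Moves the arm, as the interface text tells. Its arguments: {"type":"object","properties":{"motion":{"type":"array","items":{"type":"object","properties":{"jaw":{"type":"number"},"dx":{"type":"number"},"dy":{"type":"number"},"dz":{"type":"number"},"wx":{"type":"number"},"wy":{"type":"number"},"wz":{"type":"number"}}}},"squeeze":{"type":"number"}},"required":["motion"]}

```bash
mkdir -p pics
cat > h.py <<'E'
import numpy as np, cv2
from rig import bot
from scipy.spatial.transform import Rotation as R
def rot(q):
    q=np.asarray(q,float)
    return q if q.shape==(3,3) else R.from_quat([q[1],q[2],q[3],q[0]]).as_matrix()
def snap(name,tag):
    p=bot.camera_params(name); im,d=bot.camera(name)
    cv2.imwrite(f'pics/{tag}.png',im); np.savez(f'pics/{tag}.npz',im=im,d=d,K=p['mtx'],eye=p['eye'],Rm=rot(p['attitude']))
    return im,d,p
def load(tag):
    z=np.load(f'pics/{tag}.npz'); return z
def cloud(z):
    d=z['d'];K=z['K'];v,u=np.mgrid[:d.shape[0],:d.shape[1]]
    P=np.stack([(u-K[0,2])/K[0,0]*d,(v-K[1,2])/K[1,1]*d,d],-1)
    W=P@z['Rm'].T+z['eye']; W[d==0]=np.nan
    return W
E
python3 - <<'E'
from h import *
print(bot.sense())
for c in('scene','top'):
    im,d,p=snap(c,c+'0'); print(c,p)
E
```

```text
{'clock': 0.0, 'q': array([ 1.24612   ,  0.32186408, -0.07010051,  1.45169333,  0.02255815,
        1.37079034, -0.05690063]), 'qvel': array([ 8.87254146e-04, -6.97790339e-04,  9.11809901e-04, -1.55674887e-03,
       -2.73189255e-04, -1.81866920e-03,  7.82422362e-08]), 'tau': array([ 3.09441680e-05, -4.91287422e+01, -4.04000301e-01, -3.12528741e+01,
       -6.40635495e-02,  4.37452400e-02,  2.13025046e-04]), 'position': array([ 0.21578823, -0.61248723,  0.1968258 ]), 'tcp_rot': array([-9.65374394e-04,  9.85684501e-01,  1.68597434e-01, -1.91798436e-04]), 'force': array([-0.25676955, -0.02937798, -0.15638315]), 'moment': array([ 0.0140012 , -0.011161  ,  0.03938082]), 'finger_gap': 1.0015506254657354}
scene {'mtx': array([[372.55608116,   0.        , 316.39126853],
       [  0.        , 372.55608116, 201.40627896],
       [  0.        ,   0.        ,   1.        ]]), 'eye': array([1.07840842, 0.10983023, 0.69848595]), 'attitude': array([-0.22053421,  0.55727043,  0.74711791, -0.28745289])}
top {'mtx': array([[361.01874392,   0.        , 312.25897489],
       [  0.        , 361.01874392, 201.26471252],
       [  0.        ,   0.        ,   1.        ]]), 'eye': array([ 0.45217383, -0.01374507,  1.00515959]), 'attitude': array([-0.02434259,  0.71667707, -0.69546142,  0.04598742])}
```

View pics/scene0.png

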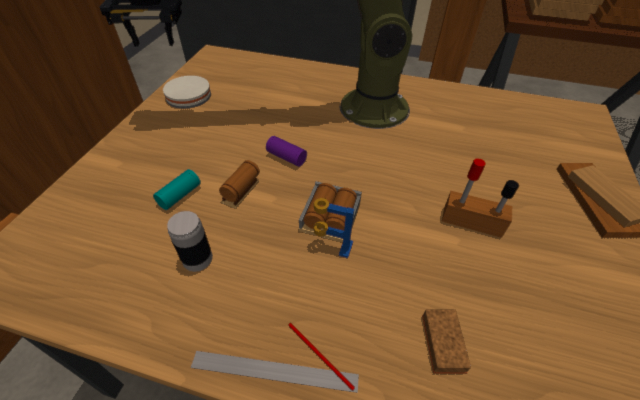

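View pics/top0.png

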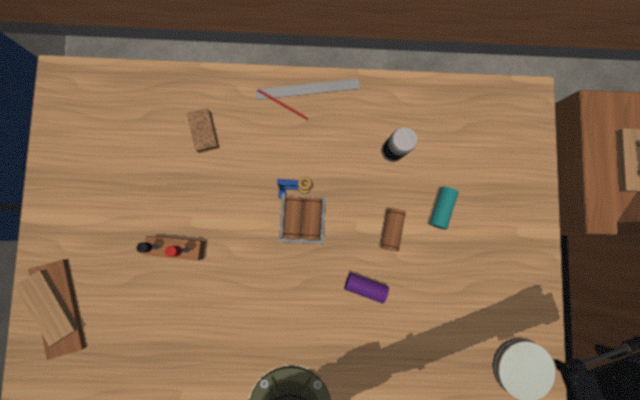

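The scene picture shows these candidates for the third blank: brown with bands (240,181), turquoise (177,189) and purple (287,151). Only the brown one fits. The keeper pin is the red handle at (476,170); the black one at (510,189) is the scriber. The rack is at (330,212). I'll confirm with enlarged crops and measure.

Run:
```python
from h import *
a=load('scene0')['im']; 
c1=cv2.resize(a[150:270,150:370],None,fx=3.4,fy=3.4,interpolation=cv2.INTER_CUBIC)
cv2.imwrite('pics/crop1.png',c1)
a=load('top0')['im']
c2=cv2.resize(a[170:270,130:420],None,fx=2.7,fy=2.7,interpolation=cv2.INTER_CUBIC)
cv2.imwrite('pics/crop2.png',c2)
zt=load('top0'); W=cloud(zt); zs=load('scene0'); S=cloud(zs)
def show(n,Wc,u0,u1,v0,v1,hmin,hmax=.3):
    P=Wc[v0:v1,u0:u1].reshape(-1,3); P=P[(P[:,2]>hmin)&(P[:,2]<hmax)]
    if len(P)<4: print(n,'few');return
    rc=cv2.minAreaRect((P[:,:2]*1000).astype(np.float32)); print(n,len(P),'mean',P.mean(0).round(4),'zmax',np.percentile(P[:,2],[50,98]).round(4),'rect',np.round(rc[0],1),np.round(rc[1],1),round(rc[2],1))
show('table',W,200,260,300,360,-.1)
show('tableS',S,380,420,220,300,-.1)
show('blankT',W,375,412,200,258,.025)
show('blankTtop',W,375,412,200,258,.05)
show('blankS',S,215,265,155,210,.025)
show('rackT',W,270,335,190,250,.02,.09)
show('blanksrackT',W,270,335,190,250,.048,.09)
show('bushT',W,270,335,170,200,.115)
show('blockT',W,130,215,230,265,.05,.07)
show('blockS',S,435,520,190,240,.05,.07)
show('handleT',W,130,215,230,265,.1)
show('redS',S,465,490,150,190,.1)
show('blkS',S,498,520,175,200,.08)
show('bushS',S,300,360,180,260,.115)
```

```text
table 3589 mean [ 0.2003  0.1692 -0.    ] zmax [-0.0001  0.0036] rect [200.4 170. ] [157.7 160.1] 2.3
tableS 3188 mean [ 5.744e-01  1.623e-01 -4.000e-04] zmax [-0.0004  0.002 ] rect [566.9 164. ] [226.5  95. ] 9.1
blankT 787 mean [ 0.48   -0.2571  0.0544] zmax [0.0565 0.0621] rect [ 479.6 -260.7] [ 49.8 109.7] 80.5
blankTtop 608 mean [ 0.4798 -0.2597  0.0573] zmax [0.0578 0.0622] rect [ 479.7 -261.3] [ 41.9 109.4] 80.3
blankS 849 mean [ 0.4928 -0.2545  0.0502] zmax [0.0537 0.0615] rect [ 482.  -260.3] [ 49.4 112.3] 79.8
rackT 2015 mean [ 0.5009 -0.0164  0.0534] zmax [0.0559 0.0634] rect [507.8 -13.8] [123.9 139.4] 88.8
blanksrackT 1478 mean [ 0.5028 -0.0167  0.0575] zmax [0.0585 0.0637] rect [507.6 -17.5] [110.6 138.6] 88.1
bushT 245 mean [0.5838 0.0054 0.1355] zmax [0.1364 0.14  ] rect [581.9   7.6] [29.2 80.4] 3.2
blockT 819 mean [0.4166 0.3108 0.0598] zmax [0.0599 0.0635] rect [415.2 317.4] [142.2  50.1] 85.8
blockS 1104 mean [0.4227 0.3164 0.0587] zmax [0.0591 0.0636] rect [416.9 316. ] [139.6  54.3] 86.2
handleT 331 mean [0.4154 0.31   0.1546] zmax [0.1466 0.1832] rect [415.6 316.8] [106.6  24.7] 85.1
redS 334 mean [0.4205 0.2749 0.1561] zmax [0.1606 0.1816] rect [416.2 275.2] [26.3 26.3] 65.7
blkS 248 mean [0.426  0.3539 0.1314] zmax [0.1339 0.1456] rect [421.4 355.5] [25.4 25.1] 67.1
bushS 448 mean [0.5894 0.0054 0.1328] zmax [0.135 0.139] rect [586.5   6.7] [30.4 81.9] 0.7
```

View pics/crop1.png

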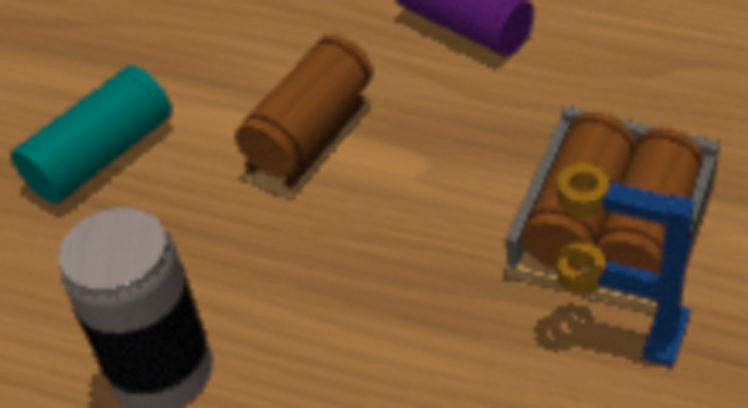

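View pics/crop2.png

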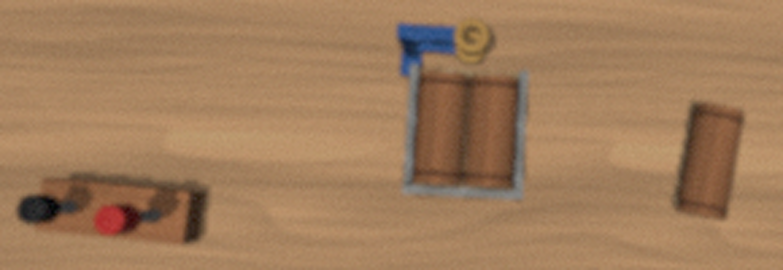

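The crops confirm the brown banded blank at scene (240,181), the red pin, and the rack with its bushing post. Its open end and bushings face world +x. I'm moving above the blank and will refine with the wrist camera.

send_rows([
  {"dx":2.5,"dy":3.5,"dz":1.0,"wz":-3.2,"jaw":1},
  {"dx":3,"dy":4,"dz":1.0,"wz":-3.2},
  {"dx":3,"dy":4,"dz":1,"wz":-3.2},
  {"dx":3,"dy":4,"dz":1,"wz":-3.2},
  {"dx":3,"dy":4,"dz":1,"wz":-3.2},
  {"dx":3,"dy":4,"dz":1,"wz":-3.2},
  {"dx":3,"dy":4,"dz":0,"wz":-3.2},
  {"dx":3,"dy":4,"dz":0,"wz":-3.2},
  {"dx":2.9,"dy":3.7,"dz":0,"wz":-3.6},
  {},
  {},
])

```text
invalid input
```

```bash
cat >> h.py <<'E'
def st():
    s=bot.sense(); M=rot(s['tcp_rot']); print('t',round(s['clock'],2),'pos',s['position'].round(4),'jawdir',round(float(np.degrees(np.arctan2(M[1,1],M[0,1]))),2),'tilt z',M[:,2].round(4),'F',s['force'].round(2),'M',s['moment'].round(2),'gap',round(float(s['finger_gap']),3)); return s
def show(n,Wc,u0,u1,v0,v1,hmin,hmax=.3):
    P=Wc[v0:v1,u0:u1].reshape(-1,3); P=P[(P[:,2]>hmin)&(P[:,2]<hmax)]
    if len(P)<4: print(n,'few');return
    rc=cv2.minAreaRect((P[:,:2]*1000).astype(np.float32)); print(n,len(P),'mean',P.mean(0).round(4),'z50,98',np.percentile(P[:,2],[50,98]).round(4),'rect',np.round(rc[0],1),np.round(rc[1],1),round(rc[2],1))
    return P
E
python3 - <<'E'
from h import *
st(); snap('wrist','w1')
E
```

```text
t 0.1 pos [ 0.2158 -0.6126  0.197 ] jawdir -70.59 tilt z [-7.0e-04  1.6e-03 -1.0e+00] F [0.64 0.47 0.83] M [ 0.    0.02 -0.06] gap 0.996
```

View pics/w1.png

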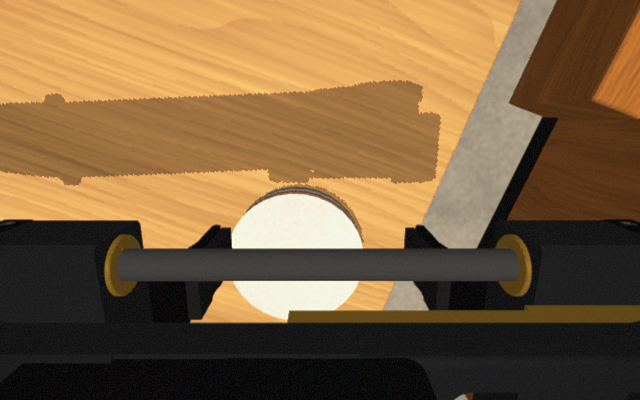

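The move was refused. I suspect the empty rows or missing keys, so I'm resending with every key given.

send_rows([
  {"dx":2.5,"dy":3.5,"dz":1,"wx":0,"wy":0,"wz":-3.2,"jaw":1},
  {"dx":3,"dy":4,"dz":1,"wx":0,"wy":0,"wz":-3.2,"jaw":1},
  {"dx":3,"dy":4,"dz":1,"wx":0,"wy":0,"wz":-3.2,"jaw":1},
  {"dx":3,"dy":4,"dz":1,"wx":0,"wy":0,"wz":-3.2,"jaw":1},
  {"dx":3,"dy":4,"dz":1,"wx":0,"wy":0,"wz":-3.2,"jaw":1},
  {"dx":3,"dy":4,"dz":1,"wx":0,"wy":0,"wz":-3.2,"jaw":1},
  {"dx":3,"dy":4,"dz":0,"wx":0,"wy":0,"wz":-3.2,"jaw":1},
  {"dx":3,"dy":4,"dz":0,"wx":0,"wy":0,"wz":-3.2,"jaw":1},
  {"dx":2.9,"dy":3.7,"dz":0,"wx":0,"wy":0,"wz":-3.4,"jaw":1},
  {"dx":0,"dy":0,"dz":0,"wx":0,"wy":0,"wz":0,"jaw":1},
  {"dx":0,"dy":0,"dz":0,"wx":0,"wy":0,"wz":0,"jaw":1},
])

```text
clock: 1.52
position: [0.4794, -0.2617, 0.2577]
tcp_rot: [0.0, 0.996, -0.084, -0.0]
force: [-0.1, -0.6, -0.2]
finger_gap: 0.999
```

Run:
```python
from h import *
st(); snap('wrist','w2')
```

```text
t 1.52 pos [ 0.4794 -0.2617  0.2577] jawdir -99.59 tilt z [-1.e-03 -5.e-04 -1.e+00] F [-0.08 -0.65 -0.18] M [-0.01  0.05  0.01] gap 0.999
```

View pics/w2.png

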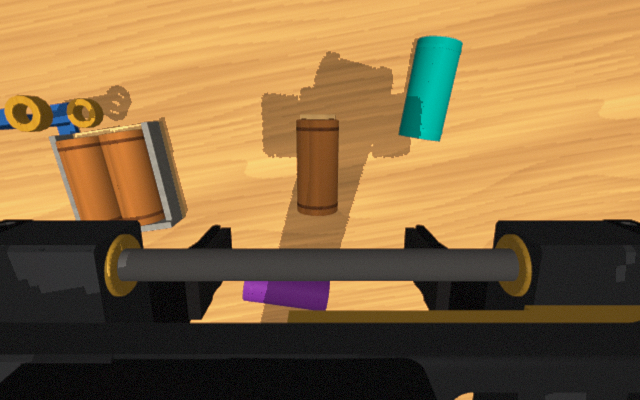

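The wrist view shows the brown blank aligned at (317,165), and the rack with both bushings at the left around (60,110).

Run:
```python
from h import *
z=load('w2'); W=cloud(z); print(z['eye'])
P=show('blank',W,285,350,105,216,.03,.08)
c=np.cov((P[P[:,2]>.045][:,:2]).T); w,v=np.linalg.eigh(c); a=v[:,1]; print('axis deg',np.degrees(np.arctan2(a[1],a[0])))
show('table',W,180,260,30,80,-.1)
```

```text
[ 0.54448829 -0.27285479  0.44409529]
blank 3947 mean [ 0.4831 -0.2619  0.0554] z50,98 [0.0574 0.0614] rect [ 480.7 -261.5] [ 49.2 109.9] 80.3
axis deg 170.06626174007752
table 3980 mean [ 6.287e-01 -1.668e-01 -4.000e-04] z50,98 [-0.0004  0.0014] rect [ 628.7 -166. ] [99.9 56. ] 80.4
```

send_rows([
  {"dx":0.1,"dy":0,"dz":-3.5,"wx":0,"wy":0,"wz":0,"jaw":1},
  {"dx":0,"dy":0,"dz":-4,"wx":0,"wy":0,"wz":0,"jaw":1},
  {"dx":0,"dy":0,"dz":-4,"wx":0,"wy":0,"wz":0,"jaw":1},
  {"dx":0,"dy":0,"dz":-4,"wx":0,"wy":0,"wz":0,"jaw":1},
  {"dx":0,"dy":0,"dz":-4,"wx":0,"wy":0,"wz":0,"jaw":1},
  {"dx":0,"dy":0,"dz":-2.5,"wx":0,"wy":0,"wz":0,"jaw":1},
  {"dx":0,"dy":0,"dz":-1.3,"wx":0,"wy":0,"wz":0,"jaw":1},
  {"dx":0,"dy":0,"dz":0,"wx":0,"wy":0,"wz":0,"jaw":1},
])

```text
clock: 2.58
position: [0.4801, -0.2618, 0.0245]
tcp_rot: [-0.0, 0.996, -0.084, -0.001]
force: [0.3, 0.2, 1.0]
finger_gap: 0.999
```

send_rows([
  {"dx":0,"dy":0,"dz":0,"wx":0,"wy":0,"wz":0,"jaw":0.3},
  {"dx":0,"dy":0,"dz":0,"wx":0,"wy":0,"wz":0,"jaw":0.3},
  {"dx":0,"dy":0,"dz":0,"wx":0,"wy":0,"wz":0,"jaw":0.3},
  {"dx":0,"dy":0,"dz":0,"wx":0,"wy":0,"wz":0,"jaw":0.3},
  {"dx":0,"dy":0,"dz":0,"wx":0,"wy":0,"wz":0,"jaw":0.3},
  {"dx":0,"dy":0,"dz":0,"wx":0,"wy":0,"wz":0,"jaw":0.3},
  {"dx":0,"dy":0,"dz":0,"wx":0,"wy":0,"wz":0,"jaw":0.3},
  {"dx":0,"dy":0,"dz":0,"wx":0,"wy":0,"wz":0,"jaw":0.3},
], squeeze=20)

```text
clock: 3.58
position: [0.481, -0.2613, 0.025]
tcp_rot: [0.0, 0.996, -0.084, -0.0]
force: [0.1, -0.9, -1.0]
finger_gap: 0.461
```

Run:
```python
from h import *
s=st(); print(s['tau'].round(2))
```

```text
t 3.58 pos [ 0.481  -0.2613  0.025 ] jawdir -99.6 tilt z [-1.e-04 -3.e-04 -1.e+00] F [ 0.06 -0.93 -0.97] M [-0.25  0.03  0.04] gap 0.461
[ -0.54 -40.62  -3.14 -26.44  -0.36   0.07   0.  ]
```

The gap of 0.461 would be 40 mm, but the blank is 50 mm across. I'll check before lifting.

send_rows([
  {"dx":0,"dy":0,"dz":0,"wx":0,"wy":0,"wz":0,"jaw":0.3},
  {"dx":0,"dy":0,"dz":0,"wx":0,"wy":0,"wz":0,"jaw":0.3},
])

```text
clock: 3.82
position: [0.481, -0.2613, 0.025]
tcp_rot: [0.0, 0.996, -0.084, 0.0]
force: [-0.6, -0.8, -0.8]
finger_gap: 0.46
```

Run:
```python
from h import *
s=st(); snap('wrist','w3');im,d,p=snap('scene','s3')
cv2.imwrite('pics/s3c.png',cv2.resize(im[100:260,150:350],None,fx=3.5,fy=3.5,interpolation=cv2.INTER_CUBIC))
```

```text
t 3.83 pos [ 0.481  -0.2613  0.025 ] jawdir -99.59 tilt z [-0.e+00 -4.e-04 -1.e+00] F [-0.61 -0.82 -0.83] M [-0.35  0.02  0.03] gap 0.46
```

View pics/w3.png

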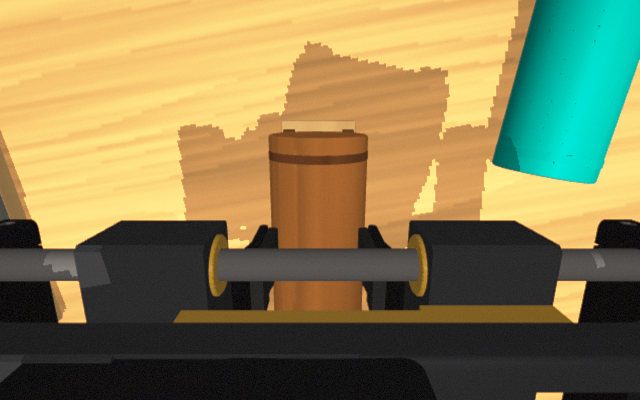

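View pics/s3c.png

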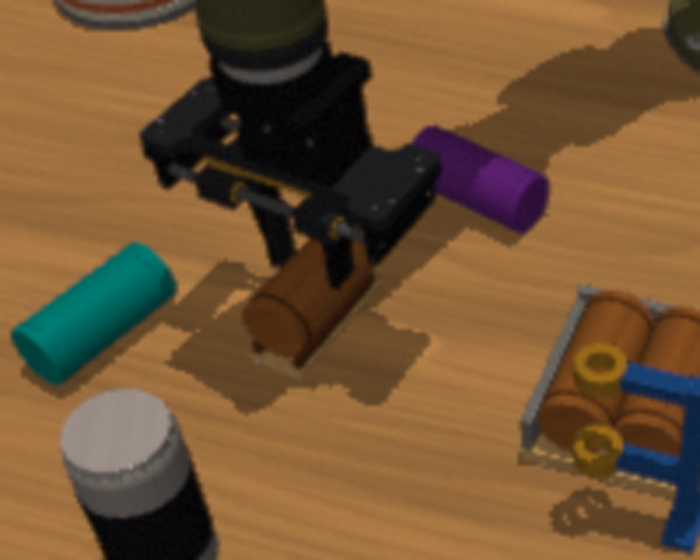

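The blank is gripped centrally between the fingers. I'm lifting it and moving to a viewpoint beside the rack.

send_rows([
  {"dx":0,"dy":0,"dz":1.5,"wx":0,"wy":0,"wz":0,"jaw":0.3},
  {"dx":0,"dy":0,"dz":3,"wx":0,"wy":0,"wz":0,"jaw":0.3},
  {"dx":0,"dy":0,"dz":4,"wx":0,"wy":0,"wz":0,"jaw":0.3},
  {"dx":0,"dy":0,"dz":4,"wx":0,"wy":0,"wz":0,"jaw":0.3},
  {"dx":0,"dy":1,"dz":4,"wx":0,"wy":0,"wz":1,"jaw":0.3},
  {"dx":0,"dy":2,"dz":4,"wx":0,"wy":0,"wz":2,"jaw":0.3},
  {"dx":0,"dy":3,"dz":3,"wx":0,"wy":0,"wz":2,"jaw":0.3},
  {"dx":-1,"dy":3,"dz":1.5,"wx":0,"wy":0,"wz":2,"jaw":0.3},
  {"dx":0,"dy":2,"dz":0,"wx":0,"wy":0,"wz":1,"jaw":0.3},
  {"dx":0,"dy":0,"dz":0,"wx":0,"wy":0,"wz":0,"jaw":0.3},
  {"dx":0,"dy":0,"dz":0,"wx":0,"wy":0,"wz":0,"jaw":0.3},
])

```text
clock: 5.3
position: [0.4705, -0.1523, 0.2739]
tcp_rot: [-0.0, 1.0, -0.015, -0.001]
force: [-0.1, -0.6, -1.9]
finger_gap: 0.459
```

Run:
```python
from h import *
s=st(); snap('wrist','w4')
```

```text
t 5.3 pos [ 0.4705 -0.1523  0.2739] jawdir -91.68 tilt z [-1.8e-03  1.0e-04 -1.0e+00] F [-0.07 -0.62 -1.88] M [ 0.02 -0.    0.  ] gap 0.459
```

View pics/w4.png

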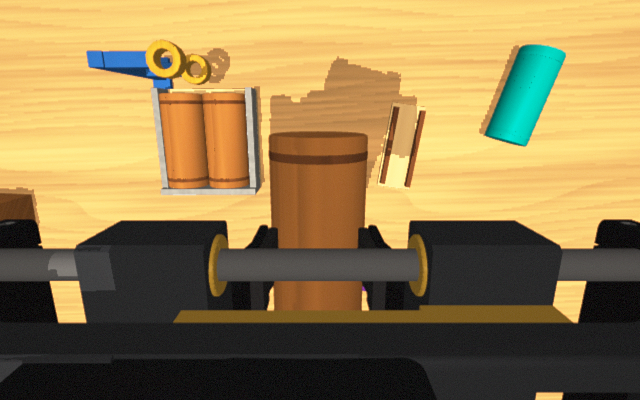

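The blank is held level. The rack's two blanks are at (185,140) and (228,140), the upper bushing at (166,60) and the lower at (196,68). I'm fitting all of these.

```bash
cat > fit.py <<'E'
from h import *
from scipy.optimize import least_squares
def ring(P,ro=.016,ri=.0085):
    # P points on top face; robust: hull min enclosing circle & fit
    hull=cv2.convexHull((P[:,:2]*1000).astype(np.float32)); c,r=cv2.minEnclosingCircle(hull); return np.array(c),r
def cyl2(P):
    # model: y' in frame (c, yaw); z=37+sqrt(R^2-(|y'|-d)^2)
    def f(x):
        s,c=np.sin(x[1]),np.cos(x[1]); y=-s*(P[:,0]-.5)+c*P[:,1]-x[0]
        q=np.clip(.025**2-(np.abs(y)-x[2])**2,1e-6,None); return P[:,2]-(x[3]+np.sqrt(q))
    r=least_squares(f,[np.median(P[:,1]),0,.025,.037],loss='soft_l1',f_scale=.002); return r.x,np.sqrt(np.median(r.fun**2))
E
python3 - <<'E'
from fit import *
z=load('w4');W=cloud(z)
B=W[88:196,150:262].reshape(-1,3);B=B[np.isfinite(B[:,0])]
r=cv2.minAreaRect
Q=B[(B[:,2]>.050)&(B[:,2]<.07)]
x,e=cyl2(Q); print('cyl y@x=.5',x[0],'yaw deg',np.degrees(x[1]),'d',x[2],'z',x[3],'res',e)
s=np.sin(x[1]);c=np.cos(x[1])
for sg in(1,-1):
    yy=-s*(Q[:,0]-.5)+c*Q[:,1]-x[0]; m=(np.sign(yy)==sg)&(abs(abs(yy)-x[2])<.012)
    xx=c*(Q[m,0]-.5)+s*Q[m,1]; print('x extents',np.percentile(xx,[0,.5,99.5,100]).round(4), 'mid',(np.percentile(xx,.5)+np.percentile(xx,99.5))/2+.5)
    print(show('b',Q[None],0,1,0,1,9))if 0 else None
U=W[35:85,140:190].reshape(-1,3);U=U[(U[:,2]>.133)&(U[:,2]<.143)]
print('up',len(U),U.mean(0)); 
im=z['im'].astype(int); 
hsv=cv2.cvtColor(z['im'],cv2.COLOR_BGR2HSV)
for n,(v0,v1,u0,u1),h in(('up',(35,85,140,190),.138),('low',(50,88,178,215),.062)):
    Wc=W[v0:v1,u0:u1];hh=hsv[v0:v1,u0:u1]
    m=(hh[...,0]>18)&(hh[...,0]<32)&(hh[...,1]>120)&(abs(Wc[...,2]-h)<.004)
    P=Wc[m]; c2,rr=ring(P); print(n,m.sum(),P.mean(0).round(4),c2,rr)
cv2.imwrite('pics/w4c.png',cv2.resize(z['im'][25:205,80:270],None,fx=3.3,fy=3.3,interpolation=cv2.INTER_CUBIC))
E
```

```text
cyl y@x=.5 -0.016550398026551748 yaw deg -1.4647254838517847 d 0.025238353973261376 z 0.036508938184077994 res 0.0005597780577304146
x extents [-0.0495 -0.0487  0.0596  0.0598] mid 0.5054688637450543
x extents [-0.049  -0.0483  0.0594  0.0596] mid 0.5055580820124292
up 942 [ 0.58479811 -0.01752925  0.13696975]
up 743 [ 0.5851 -0.0197  0.1373] [585.13848877 -19.16328621] 15.819016456604004
low 369 [ 0.5834 -0.0218  0.0613] [583.95941162 -19.83870316] 15.677614212036133
```

View pics/w4c.png

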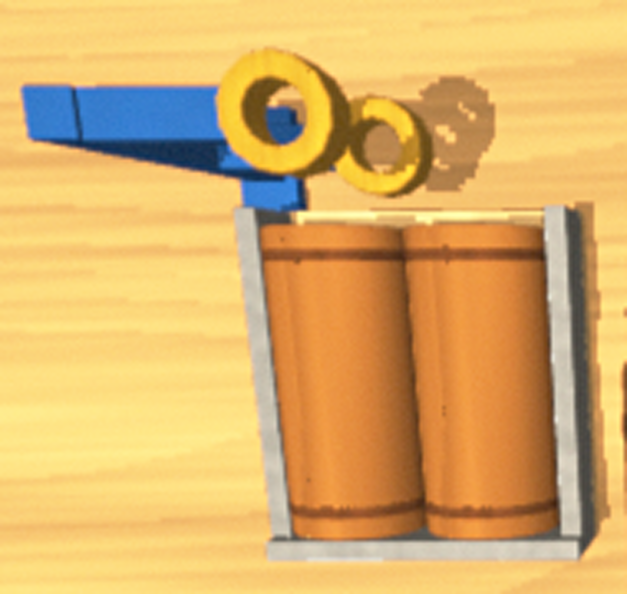

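The rack fit gives a saddle at (0.5051, -0.0167) with yaw -1.46°. The predicted bushing at (0.5851, -0.0187) agrees with the measured one. Next I'll check the blank in the hand.

Run:
```python
from fit import *
z=load('w4');W=cloud(z)
H=W[128:215,265:375].reshape(-1,3);H=H[(H[:,2]>.25)]
m=H[:,2]>.295; P=H[m]
rc=cv2.minAreaRect((H[:,:2]*1000).astype(np.float32)); print(rc, H[:,2].max())
def f(x):
    y=-np.sin(x[1])*(P[:,0]-.47)+np.cos(x[1])*P[:,1]-x[0]
    zc=x[2]+np.tan(x[3])*(P[:,0]-.47)
    return P[:,2]-(zc+np.sqrt(np.clip(.025**2-y**2,1e-6,None)))
r=least_squares(f,[-.152,0,.285,0]); print(r.x[0],np.degrees(r.x[1]),r.x[2],'pitch',np.degrees(r.x[3]),'end x',np.percentile(P[:,0],99.8))
```

```text
((504.79248046875, -153.50340270996094), (49.372535705566406, 41.17526626586914), 88.14738464355469) 0.3113124871304059
-0.15217211066729422 -1.8952718122751053 0.2848865897361496 pitch -1.1883679199444304 end x 0.5256774442222417
```

send_rows([
  {"dx":0.5,"dy":2,"dz":0,"wx":0,"wy":0,"wz":0.2,"jaw":0.3},
  {"dx":0.6,"dy":3,"dz":0,"wx":0,"wy":0,"wz":0,"jaw":0.3},
  {"dx":0.6,"dy":3,"dz":0,"wx":0,"wy":0,"wz":0,"jaw":0.3},
  {"dx":0.6,"dy":3,"dz":0,"wx":0,"wy":0,"wz":0,"jaw":0.3},
  {"dx":0.6,"dy":2,"dz":0,"wx":0,"wy":0,"wz":0,"jaw":0.3},
  {"dx":0,"dy":0.5,"dz":0,"wx":0,"wy":0,"wz":0,"jaw":0.3},
  {"dx":0,"dy":0,"dz":0,"wx":0,"wy":0,"wz":0,"jaw":0.3},
  {"dx":0,"dy":0,"dz":0,"wx":0,"wy":0,"wz":0,"jaw":0.3},
])

```text
clock: 6.35
position: [0.4999, -0.0172, 0.2748]
tcp_rot: [0.0, 1.0, -0.013, -0.0]
force: [-0.7, 0.1, -1.8]
finger_gap: 0.457
```

Run:
```python
from h import *
s=st(); snap('wrist','w5')
```

```text
t 6.35 pos [ 0.4999 -0.0172  0.2748] jawdir -91.49 tilt z [-4.e-04 -4.e-04 -1.e+00] F [-0.73  0.13 -1.78] M [0.03 0.05 0.01] gap 0.457
```

View pics/w5.png

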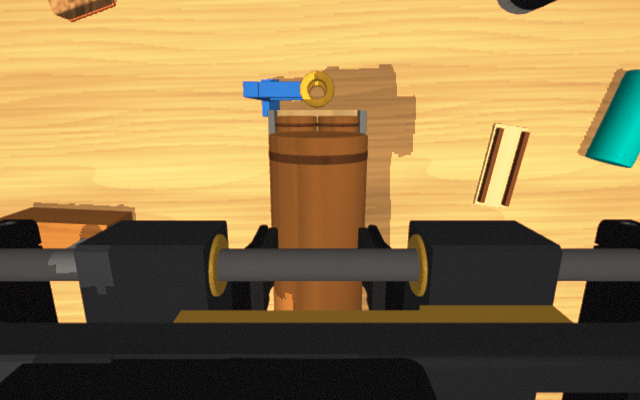

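send_rows([
  {"dx":0.5,"dy":0.05,"dz":-2,"wx":0,"wy":0,"wz":0,"jaw":0.3},
  {"dx":0,"dy":0,"dz":-4,"wx":0,"wy":0,"wz":0,"jaw":0.3},
  {"dx":0,"dy":0,"dz":-4,"wx":0,"wy":0,"wz":0,"jaw":0.3},
  {"dx":0,"dy":0,"dz":-3,"wx":0,"wy":0,"wz":0,"jaw":0.3},
  {"dx":0,"dy":0,"dz":-3,"wx":0,"wy":0,"wz":0,"jaw":0.3},
  {"dx":0,"dy":0,"dz":-2,"wx":0,"wy":0,"wz":0,"jaw":0.3},
  {"dx":0,"dy":0,"dz":-1.2,"wx":0,"wy":0,"wz":0,"jaw":0.3},
  {"dx":0,"dy":0,"dz":-0.6,"wx":0,"wy":0,"wz":0,"jaw":0.3},
  {"dx":0,"dy":0,"dz":0,"wx":0,"wy":0,"wz":0,"jaw":0.3},
  {"dx":0,"dy":0,"dz":0,"wx":0,"wy":0,"wz":0,"jaw":0.3},
])

```text
clock: 7.65
position: [0.5057, -0.0156, 0.0778]
tcp_rot: [0.0, 1.0, -0.012, 0.001]
force: [0.1, -0.0, -1.3]
finger_gap: 0.455
```

Run:
```python
from h import *
s=st(); snap('wrist','w6');im,d,p=snap('scene','s6')
a=cv2.resize(im[120:270,260:400],None,fx=4,fy=4,interpolation=cv2.INTER_CUBIC)
cv2.imwrite('pics/s6c.png',a)
```

```text
t 7.65 pos [ 0.5057 -0.0156  0.0778] jawdir -91.39 tilt z [ 1.4e-03 -3.0e-04 -1.0e+00] F [ 0.07 -0.04 -1.25] M [0.08 0.   0.05] gap 0.455
```

View pics/w6.png

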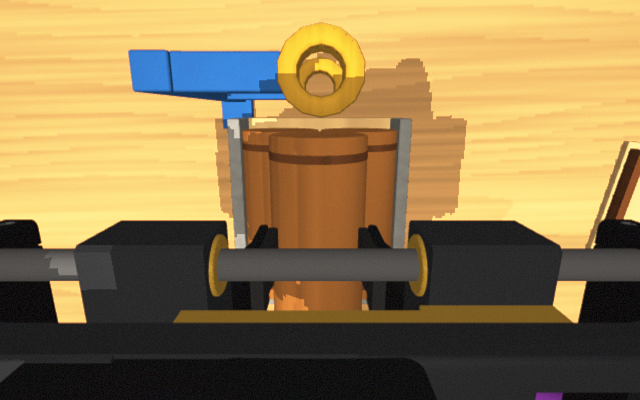

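View pics/s6c.png

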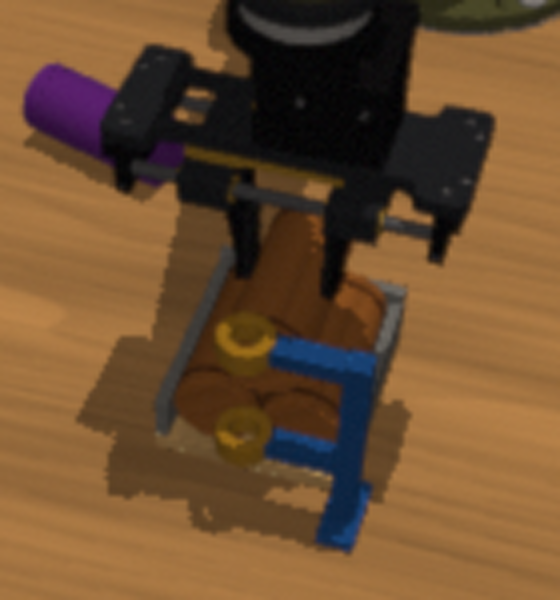

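The blank hovers over the gap with its end clear of the bushing at (320,70). I'll do a quick relative check.

Run:
```python
from fit import *
z=load('w6');W=cloud(z);hsv=cv2.cvtColor(z['im'],cv2.COLOR_BGR2HSV)
Wc=W[15:125,270:370];hh=hsv[15:125,270:370]
m=(hh[...,0]>15)&(hh[...,0]<32)&(hh[...,1]>120)&(abs(Wc[...,2]-.138)<.004)
P=Wc[m];print('up',m.sum(),P.mean(0),ring(P))
H=W[128:215,265:375].reshape(-1,3);P=H[(H[:,2]>.097)]
def f(x):
    y=-np.sin(x[1])*(P[:,0]-.505)+np.cos(x[1])*P[:,1]-x[0]
    return P[:,2]-(x[2]+np.tan(x[3])*(P[:,0]-.505)+np.sqrt(np.clip(.025**2-y**2,1e-6,None)))
r=least_squares(f,[-.0165,0,.088,0],loss='soft_l1',f_scale=.001); print(r.x[0],np.degrees(r.x[1]),r.x[2],'pitch',np.degrees(r.x[3]),'end x',np.percentile(P[:,0],99.8))
L=W[128:215,240:400].reshape(-1,3);L=L[(L[:,2]>.05)&(L[:,2]<.066)]; print('lower ends', np.percentile(L[:,0],99.5),len(L))
```

```text
up 4702 [ 0.58531829 -0.01894085  0.1374363 ] (array([585.11950684, -18.85749626]), 16.038846969604492)
-0.01571870763331392 -1.5368984851042387 0.08836896869402998 pitch -0.12433668673149845 end x 0.5607279386069324
lower ends 0.5607812145350547 4299
```

send_rows([
  {"dx":0,"dy":-0.1,"dz":-0.3,"wx":0,"wy":0,"wz":0,"jaw":0.3},
  {"dx":0,"dy":0,"dz":-0.3,"wx":0,"wy":0,"wz":0,"jaw":0.3},
  {"dx":0,"dy":0,"dz":-0.15,"wx":0,"wy":0,"wz":0,"jaw":0.3},
  {"dx":0,"dy":0,"dz":0,"wx":0,"wy":0,"wz":0,"jaw":0.3},
  {"dx":0,"dy":0,"dz":0,"wx":0,"wy":0,"wz":0,"jaw":0.3},
])

```text
clock: 8.38
position: [0.505, -0.0165, 0.0695]
tcp_rot: [0.0, 1.0, -0.012, -0.0]
force: [-0.4, 0.6, -2.0]
finger_gap: 0.454
```

send_rows([
  {"dx":0,"dy":0,"dz":-0.1,"wx":0,"wy":0,"wz":0,"jaw":0.3},
  {"dx":0,"dy":0,"dz":0,"wx":0,"wy":0,"wz":0,"jaw":0.3},
  {"dx":0,"dy":0,"dz":0,"wx":0,"wy":0,"wz":0,"jaw":0.3},
])

```text
clock: 8.75
position: [0.5052, -0.0167, 0.069]
tcp_rot: [0.0, 1.0, -0.012, 0.0]
force: [-2.9, -0.4, 5.0]
finger_gap: 0.461
```

Contact at the expected height. I'm releasing gradually.

send_rows([
  {"dx":0,"dy":0,"dz":0,"wx":0,"wy":0,"wz":0,"jaw":0.5},
  {"dx":0,"dy":0,"dz":0,"wx":0,"wy":0,"wz":0,"jaw":0.55},
  {"dx":0,"dy":0,"dz":0,"wx":0,"wy":0,"wz":0,"jaw":0.6},
  {"dx":0,"dy":0,"dz":0,"wx":0,"wy":0,"wz":0,"jaw":0.7},
  {"dx":0,"dy":0,"dz":0,"wx":0,"wy":0,"wz":0,"jaw":0.8},
  {"dx":0,"dy":0,"dz":0,"wx":0,"wy":0,"wz":0,"jaw":0.8},
])

```text
clock: 9.5
position: [0.505, -0.0166, 0.0684]
tcp_rot: [0.0, 1.0, -0.012, -0.0]
force: [-0.1, -0.2, 0.9]
finger_gap: 0.783
```

Run:
```python
from h import *
s=st(); snap('wrist','w7')
```

```text
t 9.5 pos [ 0.505  -0.0166  0.0684] jawdir -91.39 tilt z [-1.e-04 -0.e+00 -1.e+00] F [-0.14 -0.18  0.85] M [0.05 0.08 0.03] gap 0.783
```

View pics/w7.png

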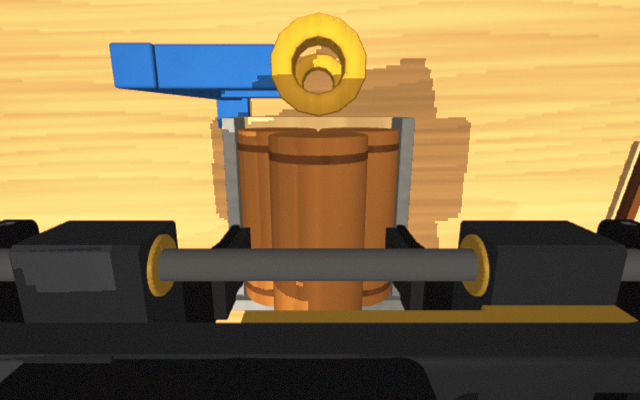

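The third blank rests in the gap, lined up and released. I'm going up and over to view the pin block.

send_rows([
  {"dx":0,"dy":0,"dz":1.5,"wx":0,"wy":0,"wz":0,"jaw":0.8},
  {"dx":0,"dy":0,"dz":3,"wx":0,"wy":0,"wz":0,"jaw":0.8},
  {"dx":0,"dy":0,"dz":5,"wx":0,"wy":0,"wz":0,"jaw":0.8},
  {"dx":0,"dy":0,"dz":5,"wx":0,"wy":0,"wz":0,"jaw":0.7},
  {"dx":-1,"dy":2,"dz":4.5,"wx":0,"wy":0,"wz":0,"jaw":0.65},
  {"dx":-2,"dy":4,"dz":4,"wx":0,"wy":0,"wz":0,"jaw":0.65},
  {"dx":-2,"dy":5,"dz":0,"wx":0,"wy":0,"wz":-0.5,"jaw":0.65},
  {"dx":-2,"dy":5,"dz":0,"wx":0,"wy":0,"wz":-0.5,"jaw":0.65},
  {"dx":-2,"dy":5,"dz":0,"wx":0,"wy":0,"wz":-0.5,"jaw":0.65},
  {"dx":-2,"dy":4,"dz":0,"wx":0,"wy":0,"wz":0,"jaw":0.65},
  {"dx":-1.5,"dy":2.7,"dz":0,"wx":0,"wy":0,"wz":0,"jaw":0.65},
  {"dx":0,"dy":0,"dz":0,"wx":0,"wy":0,"wz":0,"jaw":0.65},
])

```text
clock: 11.05
position: [0.3783, 0.2633, 0.2997]
tcp_rot: [0.0, 1.0, -0.022, 0.001]
force: [0.2, 0.2, -0.3]
finger_gap: 0.656
```

Run:
```python
from h import *
s=st(); im,d,p=snap('wrist','w8');ims,d,p=snap('scene','s8')
a=cv2.resize(im,(800,500)); 
b=cv2.resize(ims[150:270,270:370],None,fx=4.5,fy=4.5,interpolation=cv2.INTER_CUBIC)
cv2.imwrite('pics/s8c.png',b)
```

```text
t 11.05 pos [0.3783 0.2633 0.2997] jawdir -92.53 tilt z [ 1.9e-03 -1.0e-04 -1.0e+00] F [ 0.15  0.19 -0.27] M [-0.01  0.04  0.01] gap 0.656
```

View pics/w8.png

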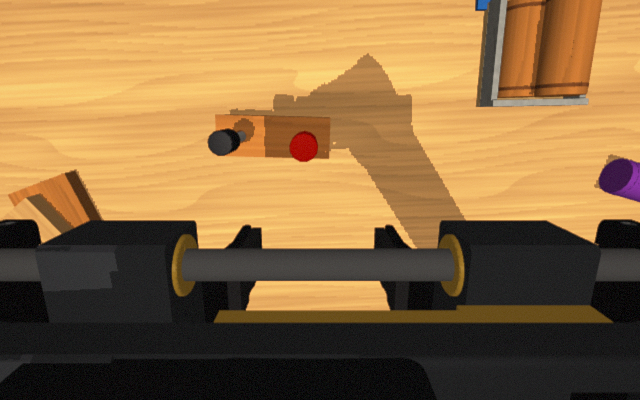

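View pics/s8c.png

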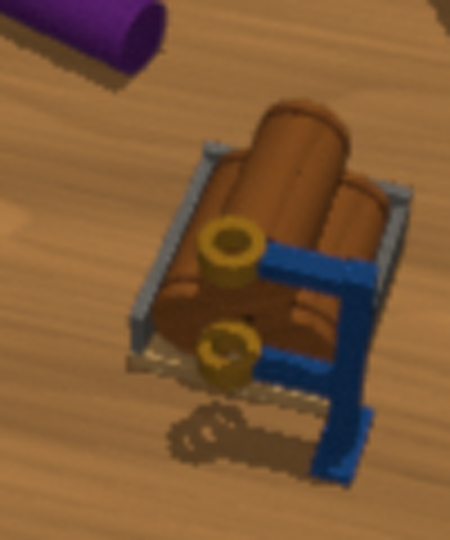

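The blank lies in the saddle. The wrist view shows the red handle at (303,146), which is the pin, and the black one at (224,141), which is the scriber. I'm measuring the red handle's position.

Run:
```python
from fit import *
z=load('w8');W=cloud(z);hsv=cv2.cvtColor(z['im'],cv2.COLOR_BGR2HSV)
m=((hsv[...,0]<8)|(hsv[...,0]>172))&(hsv[...,1]>180)&(W[...,2]>.11); m[215:]=0;m[:,:270]=0;m[:,340:]=0
P=W[m];print(m.sum(),P[:,2].max(),np.median(P[:,2])); T=P[P[:,2]>.177]; print('top',len(T),T.mean(0),ring(T),'all',ring(P))
P=show('block',W,215,330,110,162,.055,.065)
z=load('s8');S=cloud(z)
B=S[150:240,290:365].reshape(-1,3);B=B[(B[:,2]>.085)&(B[:,2]<.11)&(B[:,0]<.566)]
def f(x):
    y=-np.sin(x[1])*(B[:,0]-.505)+np.cos(x[1])*B[:,1]-x[0]
    return B[:,2]-(x[2]+np.tan(x[3])*(B[:,0]-.505)+np.sqrt(np.clip(.025**2-y**2,1e-6,None)))
r=least_squares(f,[-.0165,0,.08,0],loss='soft_l1',f_scale=.001); print('blank',len(B),r.x[0],np.degrees(r.x[1]),r.x[2],np.degrees(r.x[3]),cv2.minAreaRect((B[:,:2]*1000).astype(np.float32)))
```

```text
668 0.18286813629311527 0.18043696459226494
top 630 [0.4135772  0.27435292 0.18051937] (array([413.3586731 , 274.49475098]), 12.619318008422852) all (array([413.41589355, 274.44644165]), 12.668740272521973)
block 3447 mean [0.4192 0.3147 0.0597] z50,98 [0.0597 0.0615] rect [416.  317.2] [140.1  50.1] 85.9
blank 609 -0.01726970283027663 -1.4299797275928074 0.0794413268003675 0.02248826399187145 ((506.1813659667969, -16.674726486206055), (48.61627197265625, 112.08425903320312), 89.3214340209961)
```

Blank check: axis yaw -1.43°, centre height 79.4 mm, all as it should be. The pin handle centre is (0.4134, 0.2744) with its top at 180.5 mm (expected 181). I'm going over it and descending.

send_rows([
  {"dx":1.5,"dy":0.5,"dz":0,"wx":0,"wy":0,"wz":0,"jaw":0.65},
  {"dx":2,"dy":0.65,"dz":0,"wx":0,"wy":0,"wz":0,"jaw":0.65},
  {"dx":0,"dy":0,"dz":-2,"wx":0,"wy":0,"wz":0,"jaw":0.65},
  {"dx":0,"dy":0,"dz":-3,"wx":0,"wy":0,"wz":0,"jaw":0.65},
  {"dx":0,"dy":0,"dz":-2,"wx":0,"wy":0,"wz":0,"jaw":0.65},
  {"dx":0,"dy":0,"dz":0,"wx":0,"wy":0,"wz":0,"jaw":0.65},
])

```text
clock: 11.9
position: [0.415, 0.2698, 0.2273]
tcp_rot: [0.001, 1.0, -0.026, -0.001]
force: [-1.3, -0.4, 0.4]
finger_gap: 0.648
```

Run:
```python
from h import *
s=st(); im,d,p=snap('wrist','w9')
```

```text
t 11.9 pos [0.415  0.2698 0.2273] jawdir -93.04 tilt z [-0.0029 -0.0015 -1.    ] F [-1.27 -0.39  0.35] M [ 0.01  0.02 -0.04] gap 0.648
```

View pics/w9.png

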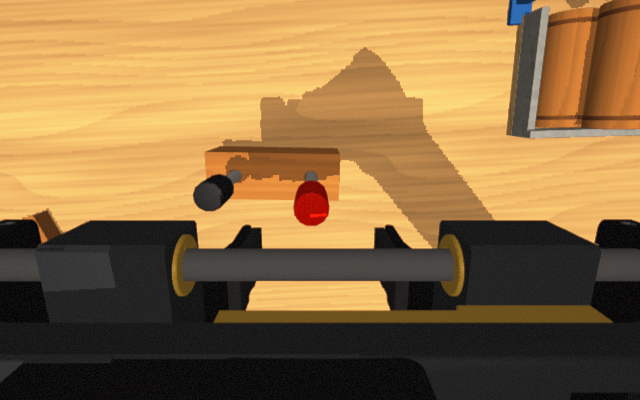

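Run:
```python
from fit import *
st()
z=load('w9');W=cloud(z);hsv=cv2.cvtColor(z['im'],cv2.COLOR_BGR2HSV)
m=((hsv[...,0]<8)|(hsv[...,0]>172))&(hsv[...,1]>150)&(W[...,2]>.11); m[232:]=0;m[:,280:]*=1;m[:,:270]=0;m[:,340:]=0
P=W[m]; T=P[P[:,2]>.177]; print('top',len(T),T.mean(0),ring(T))
```

```text
t 11.95 pos [0.4156 0.2706 0.2285] jawdir -93.01 tilt z [-9.e-04 -5.e-04 -1.e+00] F [-0.49  0.52 -0.04] M [0.02 0.03 0.02] gap 0.648Traceback (most recent call last):
  File "<stdin>", line 4, in <module>
numpy._core._exceptions._UFuncOutputCastingError: Cannot cast ufunc 'multiply' output from dtype('int64') to dtype('bool') with casting rule 'same_kind'
```

send_rows([
  {"dx":0,"dy":0,"dz":0,"wx":0,"wy":0,"wz":0,"jaw":0.65},
  {"dx":0,"dy":0,"dz":0,"wx":0,"wy":0,"wz":0,"jaw":0.65},
])

```text
clock: 12.2
position: [0.4156, 0.272, 0.2294]
tcp_rot: [-0.0, 1.0, -0.025, 0.001]
force: [0.1, 0.4, 0.6]
finger_gap: 0.651
```

Run:
```python
from h import *
st()
```

```text
t 12.2 pos [0.4156 0.272  0.2294] jawdir -92.91 tilt z [ 1.5e-03  4.0e-04 -1.0e+00] F [0.08 0.41 0.57] M [ 0.03  0.03 -0.03] gap 0.651
```

Run:
```python
from fit import *
st(); snap('wrist','w10')
z=load('w10');W=cloud(z);hsv=cv2.cvtColor(z['im'],cv2.COLOR_BGR2HSV)
m=((hsv[...,0]<8)|(hsv[...,0]>172))&(hsv[...,1]>150)&(W[...,2]>.11); m[232:]=0;m[:,:270]=0;m[:,340:]=0
P=W[m]; T=P[P[:,2]>.177]; print('top',len(T),T.mean(0),ring(T))
st()
```

```text
t 12.2 pos [0.4156 0.272  0.2294] jawdir -92.91 tilt z [ 1.5e-03  4.0e-04 -1.0e+00] F [0.08 0.41 0.57] M [ 0.03  0.03 -0.03] gap 0.651
top 932 [0.41400603 0.27434689 0.18055157] (array([413.47894287, 274.54638672]), 12.712089538574219)
t 12.25 pos [0.4155 0.2721 0.2293] jawdir -92.9 tilt z [ 1.2e-03  3.0e-04 -1.0e+00] F [-1.09  0.09 -0.4 ] M [-0.02  0.01  0.  ] gap 0.648
```

send_rows([
  {"dx":-0.2,"dy":0.25,"dz":-1,"wx":0,"wy":0,"wz":0,"jaw":0.65},
  {"dx":0,"dy":0,"dz":-2,"wx":0,"wy":0,"wz":0,"jaw":0.65},
  {"dx":0,"dy":0,"dz":-2,"wx":0,"wy":0,"wz":0,"jaw":0.65},
  {"dx":0,"dy":0,"dz":-2,"wx":0,"wy":0,"wz":0,"jaw":0.65},
  {"dx":0,"dy":0,"dz":-1,"wx":0,"wy":0,"wz":0,"jaw":0.65},
  {"dx":0,"dy":0,"dz":-0.6,"wx":0,"wy":0,"wz":0,"jaw":0.65},
  {"dx":0,"dy":0,"dz":0,"wx":0,"wy":0,"wz":0,"jaw":0.65},
  {"dx":0,"dy":0,"dz":0,"wx":0,"wy":0,"wz":0,"jaw":0.65},
  {"dx":0,"dy":0,"dz":0,"wx":0,"wy":0,"wz":0,"jaw":0.65},
])

```text
clock: 13.38
position: [0.4134, 0.2746, 0.143]
tcp_rot: [-0.0, 1.0, -0.025, 0.0]
force: [-0.4, 0.1, -0.9]
finger_gap: 0.65
```

Run:
```python
from h import *
st(); snap('wrist','w11')
```

```text
t 13.38 pos [0.4134 0.2746 0.143 ] jawdir -92.9 tilt z [ 9.e-04  2.e-04 -1.e+00] F [-0.4   0.07 -0.92] M [0.04 0.03 0.  ] gap 0.65
```

View pics/w11.png

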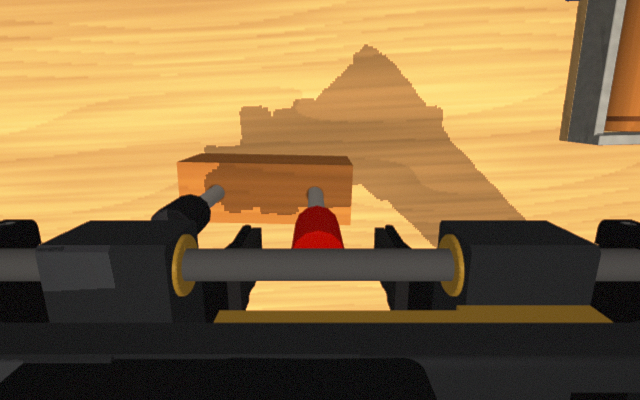

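The handle is centred between the fingers at (318,230), and the scriber is well clear. Closing.

send_rows([
  {"dx":0,"dy":0,"dz":0,"wx":0,"wy":0,"wz":0,"jaw":0.3},
  {"dx":0,"dy":0,"dz":0,"wx":0,"wy":0,"wz":0,"jaw":0.2},
  {"dx":0,"dy":0,"dz":0,"wx":0,"wy":0,"wz":0,"jaw":0.05},
  {"dx":0,"dy":0,"dz":0,"wx":0,"wy":0,"wz":0,"jaw":0.05},
  {"dx":0,"dy":0,"dz":0,"wx":0,"wy":0,"wz":0,"jaw":0.05},
  {"dx":0,"dy":0,"dz":0,"wx":0,"wy":0,"wz":0,"jaw":0.05},
  {"dx":0,"dy":0,"dz":0,"wx":0,"wy":0,"wz":0,"jaw":0.05},
  {"dx":0,"dy":0,"dz":0,"wx":0,"wy":0,"wz":0,"jaw":0.05},
], squeeze=35)

```text
clock: 14.42
position: [0.413, 0.2745, 0.1425]
tcp_rot: [0.0, 1.0, -0.025, -0.0]
force: [0.0, 0.5, -0.6]
finger_gap: 0.285
```

Run:
```python
from h import *
st(); im,d,p=snap('scene','s12')
cv2.imwrite('pics/s12c.png',cv2.resize(im[110:250,400:560],None,fx=4,fy=4,interpolation=cv2.INTER_CUBIC))
```

```text
t 14.43 pos [0.413  0.2745 0.1425] jawdir -92.88 tilt z [-0. -0. -1.] F [ 0.01  0.47 -0.61] M [0.17 0.01 0.01] gap 0.285
```

View pics/s12c.png

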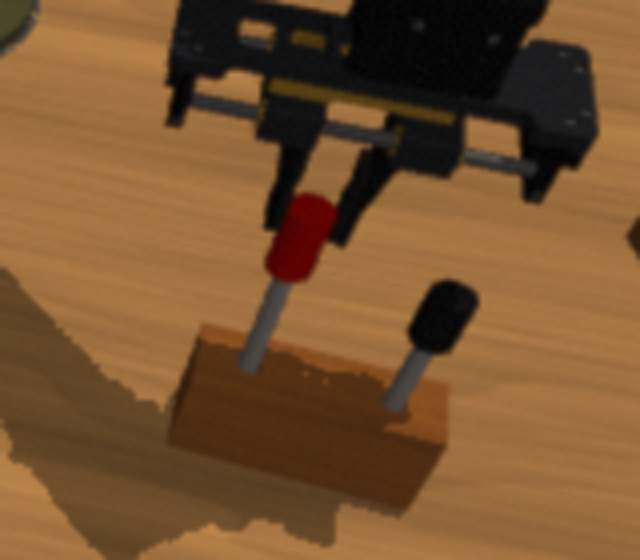

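The grip gap of 0.285 is about 25 mm, which matches the handle. Lifting straight up.

send_rows([
  {"dx":0,"dy":0,"dz":0.7,"wx":0,"wy":0,"wz":0,"jaw":0.05},
  {"dx":0,"dy":0,"dz":1.3,"wx":0,"wy":0,"wz":0,"jaw":0.05},
  {"dx":0,"dy":0,"dz":2,"wx":0,"wy":0,"wz":0,"jaw":0.05},
  {"dx":0,"dy":0,"dz":2,"wx":0,"wy":0,"wz":0,"jaw":0.05},
  {"dx":0,"dy":0,"dz":2,"wx":0,"wy":0,"wz":0,"jaw":0.05},
  {"dx":0,"dy":0,"dz":3,"wx":0,"wy":0,"wz":0,"jaw":0.05},
  {"dx":0,"dy":0,"dz":3,"wx":0,"wy":0,"wz":0,"jaw":0.05},
  {"dx":0,"dy":0,"dz":3,"wx":0,"wy":0,"wz":0,"jaw":0.05},
  {"dx":0,"dy":0,"dz":1,"wx":0,"wy":0,"wz":0,"jaw":0.05},
  {"dx":0,"dy":0,"dz":0,"wx":0,"wy":0,"wz":0,"jaw":0.05},
])

```text
clock: 15.72
position: [0.4131, 0.2745, 0.3228]
tcp_rot: [0.0, 1.0, -0.025, 0.0]
force: [0.4, 0.3, -1.1]
finger_gap: 0.285
```

Run:
```python
from h import *
st(); im,d,p=snap('scene','s13'); snap('wrist','w13')
cv2.imwrite('pics/s13c.png',cv2.resize(im[60:250,400:560],None,fx=3,fy=3,interpolation=cv2.INTER_CUBIC))
```

```text
t 15.72 pos [0.4131 0.2745 0.3228] jawdir -92.89 tilt z [ 7.e-04 -1.e-04 -1.e+00] F [ 0.41  0.33 -1.11] M [0.07 0.06 0.05] gap 0.285
```

View pics/s13c.png

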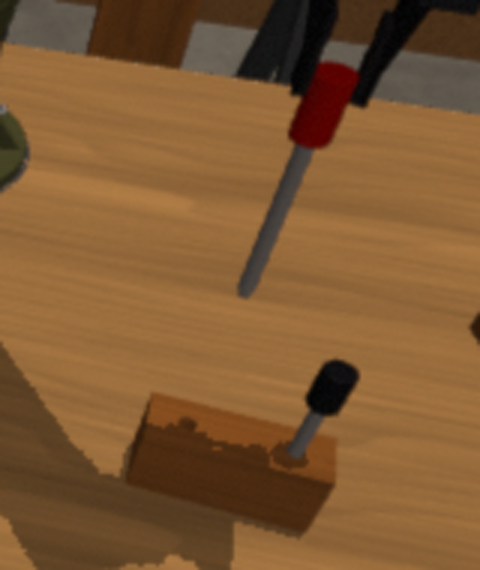

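View pics/w13.png

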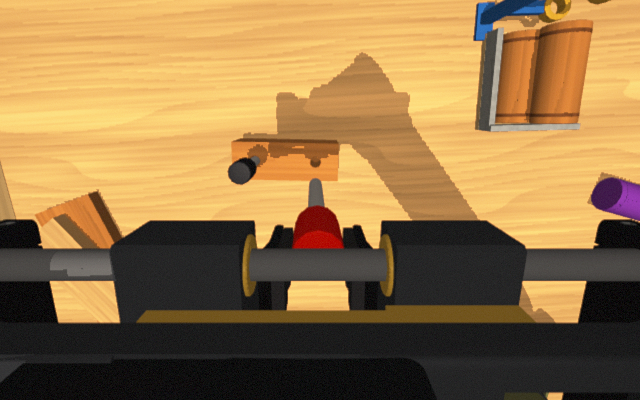

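The pin is out and held. Now I'll measure its axis tilt and tip offset relative to the TCP.

```bash
cat > pinfit.py <<'E'
from fit import *
def pinfit(tagw,tags,tcp,verbose=1,tip_dz=.1325):
    # shaft points: within 20 mm of tool axis in xy, below handle
    out=[]
    for t in [tagw,tags]:
        if t is None: continue
        z=load(t);W=cloud(z)
        m=(np.hypot(W[...,0]-tcp[0],W[...,1]-tcp[1])<.02)&(W[...,2]<tcp[2]-tip_dz+.118)&(W[...,2]>tcp[2]-tip_dz+.010)
        if t==tagw: m[222:]=0
        out.append(W[m]); 
    def fit(P):
        zc=tcp[2]-tip_dz+.06
        def f(x):
            d=np.array([x[2],x[3],1]);d/=np.linalg.norm(d); q=P-np.array([x[0]+tcp[0],x[1]+tcp[1],zc])
            return np.linalg.norm(np.cross(q,d),axis=1)-.006
        r=least_squares(f,[0,0,0,0],loss='soft_l1',f_scale=.001); x=r.x
        tip=np.array([tcp[0]+x[0]-.06*x[2],tcp[1]+x[1]-.06*x[3]])
        hand=np.array([tcp[0]+x[0]+.09*x[2],tcp[1]+x[1]+.09*x[3]])
        print(len(P),'tilt deg x,y',np.degrees(x[2:]).round(2),'tip-tcp mm',((tip-tcp[:2])*1e3).round(2),'shoulder-ish-tcp',((hand-tcp[:2])*1e3).round(2),'res',np.median(abs(r.fun)).round(5), 'zrange',P[:,2].min().round(4),P[:,2].max().round(4))
        return x,tip
    for P in out: 
        if len(P)>20: fit(P)
    return fit(np.vstack(out))
E
python3 - <<'E'
from pinfit import *
pinfit('w13','s13',np.array([.4131,.2745,.3228]))
W=cloud(load('s13')); m=(np.hypot(W[...,0]-.4131,W[...,1]-.2745)<.02)&(W[...,2]>.15); print('lowest',np.sort(W[m][:,2])[:5])
E
```

```text
375 tilt deg x,y [ 0.03 -0.87] tip-tcp mm [-0.45  2.03] shoulder-ish-tcp [-0.36 -0.25] res 0.00011 zrange 0.2007 0.2915
313 tilt deg x,y [-0.05 -0.91] tip-tcp mm [0.47 1.76] shoulder-ish-tcp [ 0.35 -0.63] res 0.00048 zrange 0.2007 0.308
688 tilt deg x,y [ 0.06 -0.93] tip-tcp mm [-0.2   1.93] shoulder-ish-tcp [-0.04 -0.5 ] res 0.00033 zrange 0.2007 0.308
lowest [0.19020713 0.19178411 0.19323806 0.19401786 0.19426593]
```

The pin leans -0.9° in y, with its tip 2 mm off in y. I'll turn it upright with wx = -0.9° during the transfer to above the bushing.

send_rows([
  {"dx":1,"dy":-1.6,"dz":0,"wx":-0.3,"wy":0,"wz":0,"jaw":0.05},
  {"dx":1.8,"dy":-3.1,"dz":0,"wx":-0.3,"wy":0,"wz":0,"jaw":0.05},
  {"dx":2,"dy":-3.5,"dz":0,"wx":-0.3,"wy":0,"wz":0,"jaw":0.05},
  {"dx":2,"dy":-3.5,"dz":0,"wx":0,"wy":0,"wz":0,"jaw":0.05},
  {"dx":2,"dy":-3.5,"dz":0,"wx":0,"wy":0,"wz":0,"jaw":0.05},
  {"dx":2,"dy":-3.5,"dz":0,"wx":0,"wy":0,"wz":0,"jaw":0.05},
  {"dx":2,"dy":-3.5,"dz":0,"wx":0,"wy":0,"wz":0,"jaw":0.05},
  {"dx":2,"dy":-3.5,"dz":0,"wx":0,"wy":0,"wz":0,"jaw":0.05},
  {"dx":1.4,"dy":-2.2,"dz":0,"wx":0,"wy":0,"wz":0,"jaw":0.05},
  {"dx":1,"dy":-1.4,"dz":0,"wx":0,"wy":0,"wz":0,"jaw":0.05},
  {"dx":0,"dy":0,"dz":0,"wx":0,"wy":0,"wz":0,"jaw":0.05},
  {"dx":0,"dy":0,"dz":0,"wx":0,"wy":0,"wz":0,"jaw":0.05},
])

```text
clock: 17.32
position: [0.5846, -0.0166, 0.3227]
tcp_rot: [0.007, 1.0, -0.024, 0.0]
force: [0.4, 0.2, -0.3]
finger_gap: 0.28
```

send_rows([
  {"dx":0,"dy":0,"dz":0,"wx":0,"wy":0,"wz":0,"jaw":0.05},
  {"dx":0,"dy":0,"dz":0,"wx":0,"wy":0,"wz":0,"jaw":0.05},
  {"dx":0,"dy":0,"dz":0,"wx":0,"wy":0,"wz":0,"jaw":0.05},
])

```text
clock: 17.7
position: [0.5849, -0.0182, 0.3227]
tcp_rot: [0.008, 1.0, -0.025, 0.0]
force: [0.8, -0.1, -1.2]
finger_gap: 0.284
```

Run:
```python
from pinfit import *
s=st(); snap('wrist','w14'); snap('scene','s14'); 
pinfit('w14','s14',s['position'])
z=load('w14');W=cloud(z);hsv=cv2.cvtColor(z['im'],cv2.COLOR_BGR2HSV)
m=(hsv[...,0]>15)&(hsv[...,0]<32)&(hsv[...,1]>120)&(abs(W[...,2]-.138)<.004)&(np.hypot(W[...,0]-.585,W[...,1]+.019)<.03)
m[222:]=0
if m.sum()>5:
    v,u=np.where(m);print(u.min(),u.max(),v.min(),v.max());print('up',m.sum(),W[m].mean(0),ring(W[m]))
```

```text
t 17.7 pos [ 0.5849 -0.0182  0.3227] jawdir -92.86 tilt z [ 2.000e-04 -1.610e-02 -9.999e-01] F [ 0.77 -0.06 -1.15] M [ 0.09 -0.03  0.07] gap 0.284
374 tilt deg x,y [ 0.01 -0.01] tip-tcp mm [0.01 0.4 ] shoulder-ish-tcp [0.03 0.37] res 9e-05 zrange 0.2004 0.2929
295 tilt deg x,y [-0.12  0.06] tip-tcp mm [ 0.48 -0.52] shoulder-ish-tcp [ 0.17 -0.37] res 0.00043 zrange 0.2015 0.3081
669 tilt deg x,y [ 0.01 -0.15] tip-tcp mm [0.11 0.23] shoulder-ish-tcp [ 0.13 -0.16] res 0.00027 zrange 0.2004 0.3081
302 329 158 184
up 372 [ 0.58791302 -0.01915565  0.13748533] (array([584.93933105, -18.63719559]), 15.938554763793945)
```

View pics/w14.png

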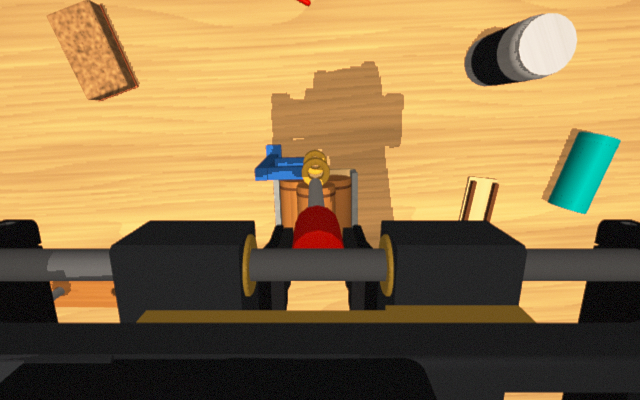

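Upright within about 0.1°. The tip needs roughly dx +0.2 and dy -1.0 mm. I'm lowering to just above the upper bushing and will check again.

send_rows([
  {"dx":0.02,"dy":-0.1,"dz":-1,"wx":0,"wy":0,"wz":0,"jaw":0.05},
  {"dx":0,"dy":0,"dz":-1.5,"wx":0,"wy":0,"wz":0,"jaw":0.05},
  {"dx":0,"dy":0,"dz":-1.5,"wx":0,"wy":0,"wz":0,"jaw":0.05},
  {"dx":0,"dy":0,"dz":-0.6,"wx":0,"wy":0,"wz":0,"jaw":0.05},
  {"dx":0,"dy":0,"dz":0,"wx":0,"wy":0,"wz":0,"jaw":0.05},
  {"dx":0,"dy":0,"dz":0,"wx":0,"wy":0,"wz":0,"jaw":0.05},
  {"dx":0,"dy":0,"dz":0,"wx":0,"wy":0,"wz":0,"jaw":0.05},
  {"dx":0,"dy":0,"dz":0,"wx":0,"wy":0,"wz":0,"jaw":0.05},
])

```text
clock: 18.8
position: [0.5854, -0.0196, 0.2769]
tcp_rot: [0.008, 1.0, -0.025, 0.001]
force: [-0.3, -0.1, -1.2]
finger_gap: 0.285
```

Run:
```python
from pinfit import *
s=st(); snap('wrist','w15'); snap('scene','s15'); 
pinfit('w15','s15',s['position'])
z=load('w15');W=cloud(z);hsv=cv2.cvtColor(z['im'],cv2.COLOR_BGR2HSV)
m=(hsv[...,0]>15)&(hsv[...,0]<32)&(hsv[...,1]>120)&(abs(W[...,2]-.138)<.004)&(np.hypot(W[...,0]-.585,W[...,1]+.019)<.03)
m[222:]=0
print('up',m.sum(),W[m].mean(0),ring(W[m]))
cv2.imwrite('pics/w15c.png',cv2.resize(z['im'][130:240,250:390],None,fx=5,fy=5,interpolation=cv2.INTER_CUBIC))
z=load('s15');W=cloud(z);hsv=cv2.cvtColor(z['im'],cv2.COLOR_BGR2HSV)
m=(hsv[...,0]>15)&(hsv[...,0]<32)&(hsv[...,1]>120)&(abs(W[...,2]-.138)<.004)&(np.hypot(W[...,0]-.585,W[...,1]+.019)<.03)
print('up scene',m.sum(),W[m].mean(0),ring(W[m]))
cv2.imwrite('pics/s15c.png',cv2.resize(z['im'][120:260,270:390],None,fx=4.2,fy=4.2,interpolation=cv2.INTER_CUBIC))
```

```text
t 18.8 pos [ 0.5854 -0.0196  0.2769] jawdir -92.89 tilt z [ 7.000e-04 -1.590e-02 -9.999e-01] F [-0.28 -0.13 -1.23] M [0.05 0.01 0.01] gap 0.285
376 tilt deg x,y [-0.03 -0.  ] tip-tcp mm [0.05 0.44] shoulder-ish-tcp [-0.03  0.43] res 0.0001 zrange 0.1558 0.2467
257 tilt deg x,y [-0.21 -0.1 ] tip-tcp mm [ 0.58 -0.14] shoulder-ish-tcp [ 0.03 -0.4 ] res 0.00043 zrange 0.1551 0.2621
633 tilt deg x,y [-0.07 -0.2 ] tip-tcp mm [0.18 0.41] shoulder-ish-tcp [-0.01 -0.11] res 0.00022 zrange 0.1551 0.2621
up 469 [ 0.5883101  -0.01875896  0.13735928] (array([585.14056396, -18.66220474]), 15.756837844848633)
up scene 99 [ 0.58884599 -0.01863677  0.13713688] (array([585.95074463, -19.09204865]), 15.644248962402344)
```

View pics/w15c.png

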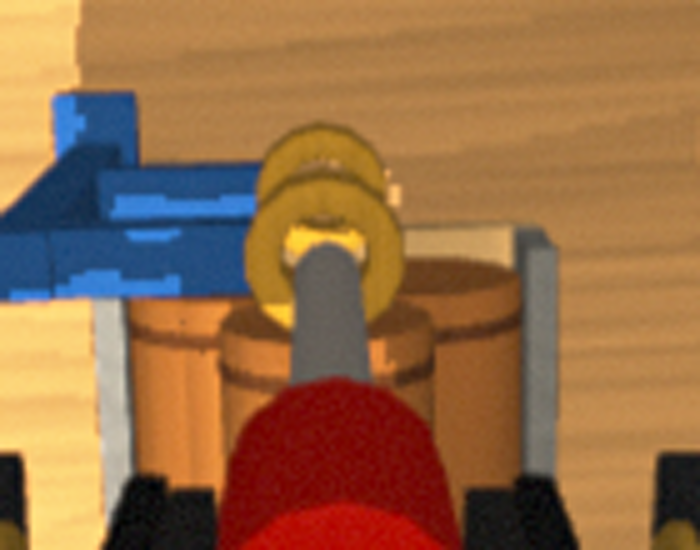

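View pics/s15c.png

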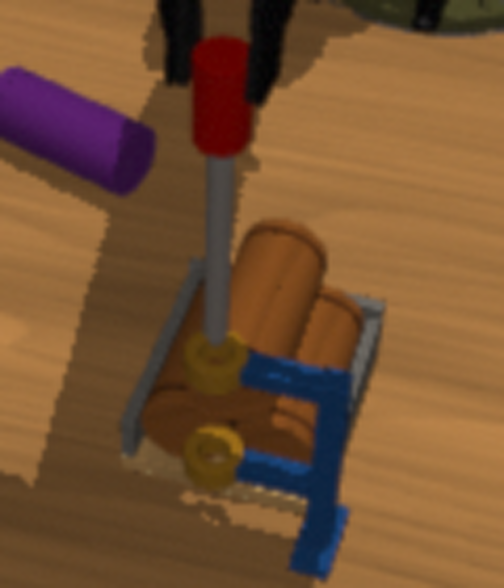

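The tip sits over the bore with an offset below 1 mm. I'm correcting by (-0.3, +0.6) mm and entering the upper bushing, watching the force.

send_rows([
  {"dx":-0.03,"dy":0.06,"dz":0,"wx":0,"wy":0,"wz":0,"jaw":0.05},
  {"dx":0,"dy":0,"dz":0,"wx":0,"wy":0,"wz":0,"jaw":0.05},
  {"dx":0,"dy":0,"dz":-0.5,"wx":0,"wy":0,"wz":0,"jaw":0.05},
  {"dx":0,"dy":0,"dz":-0.5,"wx":0,"wy":0,"wz":0,"jaw":0.05},
  {"dx":0,"dy":0,"dz":-0.5,"wx":0,"wy":0,"wz":0,"jaw":0.05},
  {"dx":0,"dy":0,"dz":-0.5,"wx":0,"wy":0,"wz":0,"jaw":0.05},
  {"dx":0,"dy":0,"dz":0,"wx":0,"wy":0,"wz":0,"jaw":0.05},
  {"dx":0,"dy":0,"dz":0,"wx":0,"wy":0,"wz":0,"jaw":0.05},
])

```text
clock: 19.9
position: [0.585, -0.019, 0.2566]
tcp_rot: [0.008, 1.0, -0.025, 0.0]
force: [0.8, -0.5, -0.7]
finger_gap: 0.283
```

Run:
```python
from pinfit import *
s=st(); z=snap('wrist','w16'); z=load('w16')
cv2.imwrite('pics/w16c.png',cv2.resize(z['im'][130:240,250:390],None,fx=5,fy=5,interpolation=cv2.INTER_CUBIC))
```

```text
t 19.9 pos [ 0.585  -0.019   0.2566] jawdir -92.89 tilt z [ 1.000e-04 -1.570e-02 -9.999e-01] F [ 0.82 -0.49 -0.68] M [0.09 0.02 0.05] gap 0.283
```

View pics/w16c.png

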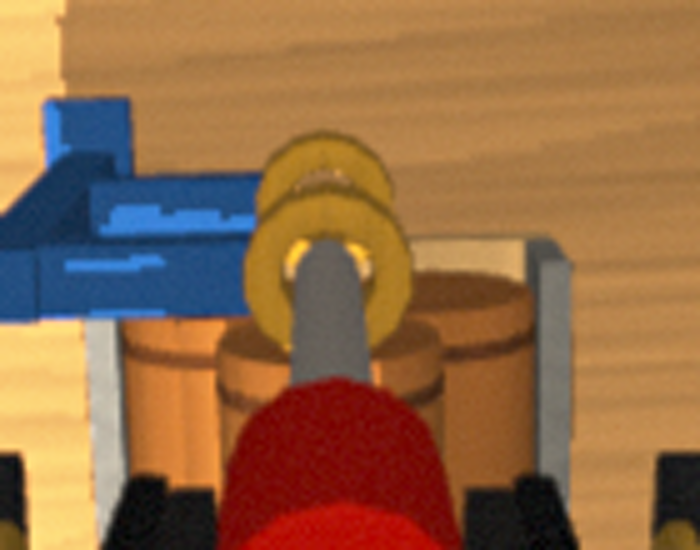

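The pin is in the upper bore and centred, with no contact force. Continuing to just above the lower bushing.

send_rows([
  {"dx":0,"dy":0,"dz":-0.8,"wx":0,"wy":0,"wz":0,"jaw":0.05},
  {"dx":0,"dy":0,"dz":-0.8,"wx":0,"wy":0,"wz":0,"jaw":0.05},
  {"dx":0,"dy":0,"dz":-0.8,"wx":0,"wy":0,"wz":0,"jaw":0.05},
  {"dx":0,"dy":0,"dz":-0.8,"wx":0,"wy":0,"wz":0,"jaw":0.05},
  {"dx":0,"dy":0,"dz":-0.8,"wx":0,"wy":0,"wz":0,"jaw":0.05},
  {"dx":0,"dy":0,"dz":-0.8,"wx":0,"wy":0,"wz":0,"jaw":0.05},
  {"dx":0,"dy":0,"dz":-0.6,"wx":0,"wy":0,"wz":0,"jaw":0.05},
  {"dx":0,"dy":0,"dz":0,"wx":0,"wy":0,"wz":0,"jaw":0.05},
  {"dx":0,"dy":0,"dz":0,"wx":0,"wy":0,"wz":0,"jaw":0.05},
  {"dx":0,"dy":0,"dz":0,"wx":0,"wy":0,"wz":0,"jaw":0.05},
])

```text
clock: 21.2
position: [0.5852, -0.0189, 0.2029]
tcp_rot: [0.008, 1.0, -0.025, 0.001]
force: [-0.2, 1.1, -0.5]
finger_gap: 0.283
```

Run:
```python
from pinfit import *
s=st(); snap('wrist','w17'); z=load('w17')
a=cv2.resize(z['im'][130:240,250:390],None,fx=3.5,fy=3.5,interpolation=cv2.INTER_CUBIC)
snap('scene','s17');z=load('s17')
b=cv2.resize(z['im'][150:260,290:370],None,fx=3.5,fy=3.5,interpolation=cv2.INTER_CUBIC)
cv2.imwrite('pics/c17.png',np.hstack([a,b]))
```

```text
t 21.2 pos [ 0.5852 -0.0189  0.2029] jawdir -92.89 tilt z [ 7.000e-04 -1.590e-02 -9.999e-01] F [-0.25  1.13 -0.52] M [ 0.06  0.   -0.04] gap 0.283
```

View pics/c17.png

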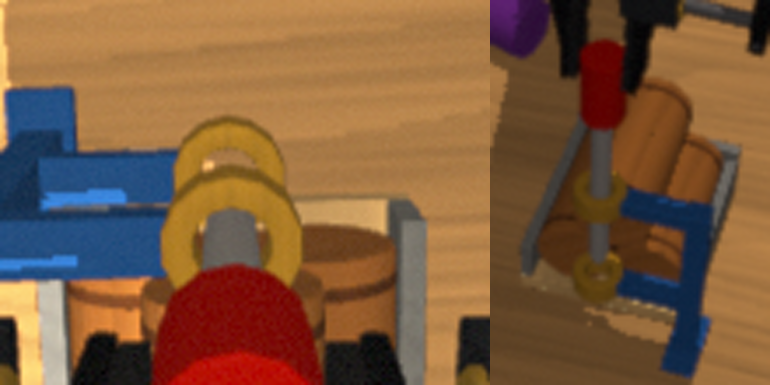

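The scene crop shows the tip heading into the lower bushing, still free. Going on down.

send_rows([
  {"dx":0,"dy":0,"dz":-0.5,"wx":0,"wy":0,"wz":0,"jaw":0.05},
  {"dx":0,"dy":0,"dz":-0.5,"wx":0,"wy":0,"wz":0,"jaw":0.05},
  {"dx":0,"dy":0,"dz":-0.5,"wx":0,"wy":0,"wz":0,"jaw":0.05},
  {"dx":0,"dy":0,"dz":-0.5,"wx":0,"wy":0,"wz":0,"jaw":0.05},
  {"dx":0,"dy":0,"dz":0,"wx":0,"wy":0,"wz":0,"jaw":0.05},
  {"dx":0,"dy":0,"dz":0,"wx":0,"wy":0,"wz":0,"jaw":0.05},
])

```text
clock: 22.05
position: [0.585, -0.019, 0.1826]
tcp_rot: [0.008, 1.0, -0.025, 0.0]
force: [0.5, 0.4, -0.7]
finger_gap: 0.283
```

send_rows([
  {"dx":0,"dy":0,"dz":-0.6,"wx":0,"wy":0,"wz":0,"jaw":0.05},
  {"dx":0,"dy":0,"dz":-0.6,"wx":0,"wy":0,"wz":0,"jaw":0.05},
  {"dx":0,"dy":0,"dz":-0.6,"wx":0,"wy":0,"wz":0,"jaw":0.05},
  {"dx":0,"dy":0,"dz":-0.4,"wx":0,"wy":0,"wz":0,"jaw":0.05},
  {"dx":0,"dy":0,"dz":0,"wx":0,"wy":0,"wz":0,"jaw":0.05},
  {"dx":0,"dy":0,"dz":0,"wx":0,"wy":0,"wz":0,"jaw":0.05},
])

```text
clock: 22.8
position: [0.5851, -0.019, 0.1607]
tcp_rot: [0.008, 1.0, -0.025, 0.0]
force: [0.1, 0.0, -0.7]
finger_gap: 0.282
```

Run:
```python
from pinfit import *
s=st(); snap('wrist','w18'); z=load('w18')
a=cv2.resize(z['im'][130:240,250:390],None,fx=3.5,fy=3.5,interpolation=cv2.INTER_CUBIC)
snap('scene','s18');z=load('s18')
b=cv2.resize(z['im'][150:260,290:370],None,fx=3.5,fy=3.5,interpolation=cv2.INTER_CUBIC)
cv2.imwrite('pics/c18.png',np.hstack([a,b]))
W=cloud(z);hsv=cv2.cvtColor(z['im'],cv2.COLOR_BGR2HSV)
m=((hsv[...,0]<8)|(hsv[...,0]>172))&(hsv[...,1]>170)&(np.hypot(W[...,0]-.585,W[...,1]+.019)<.03); print('red z',np.percentile(W[m][:,2],[0,1,2,50,98,100]).round(4))
# shaft between bushings tip check
g=(np.hypot(W[...,0]-.585,W[...,1]+.019)<.012)&(W[...,2]<.046)&(W[...,2]>.01); print('below', g.sum(), np.sort(W[g][:,2])[:5])
# shaft visible parts: above upper and between
for lo,hi in((.140,.150),(.064,.118)):
    g=(np.hypot(W[...,0]-.585,W[...,1]+.019)<.012)&(W[...,2]<hi)&(W[...,2]>lo); print(lo,g.sum(),W[g].mean(0) if g.any() else '')
```

```text
t 22.8 pos [ 0.5851 -0.019   0.1607] jawdir -92.89 tilt z [ 3.000e-04 -1.580e-02 -9.999e-01] F [ 0.07  0.04 -0.69] M [ 0.06 -0.01  0.02] gap 0.282
red z [0.1548 0.156  0.1568 0.1892 0.2008 0.2079]
below 0 []
0.14 16 [ 0.5905283  -0.0173688   0.14388752]
0.064 78 [ 0.59002832 -0.01807207  0.08673455]
```

View pics/c18.png

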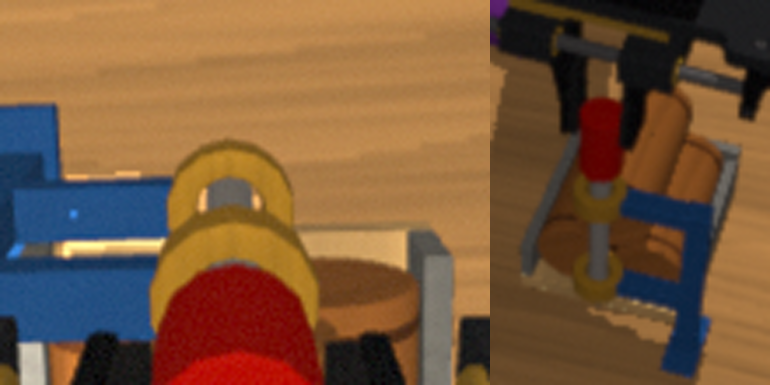

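The pin is through both bores, with the shaft centred in the lower one and forces near zero. Tip height is about 28.2 mm, so I'll trim down 1.5 mm and settle.

send_rows([
  {"dx":0,"dy":0,"dz":-0.15,"wx":0,"wy":0,"wz":0,"jaw":0.05},
  {"dx":0,"dy":0,"dz":0,"wx":0,"wy":0,"wz":0,"jaw":0.05},
  {"dx":0,"dy":0,"dz":0,"wx":0,"wy":0,"wz":0,"jaw":0.05},
  {"dx":0,"dy":0,"dz":0,"wx":0,"wy":0,"wz":0,"jaw":0.05},
  {"dx":0,"dy":0,"dz":0,"wx":0,"wy":0,"wz":0,"jaw":0.05},
  {"dx":0,"dy":0,"dz":0,"wx":0,"wy":0,"wz":0,"jaw":0.05},
])

```text
clock: 23.65
position: [0.5849, -0.019, 0.159]
tcp_rot: [0.008, 1.0, -0.025, 0.0]
force: [-0.9, 0.2, -1.1]
finger_gap: 0.286
```

Run:
```python
from pinfit import *
s=st(); print(abs(s['qvel']).max()); snap('scene','s19'); snap('top','t19')
S=cloud(load('s19'))
B=S[150:240,290:365].reshape(-1,3);B=B[(B[:,2]>.085)&(B[:,2]<.11)&(B[:,0]<.563)]
print('blank',len(B),cv2.minAreaRect((B[:,:2]*1000).astype(np.float32)),np.percentile(B[:,2],98))
```

```text
t 23.65 pos [ 0.5849 -0.019   0.159 ] jawdir -92.89 tilt z [-0.     -0.0158 -0.9999] F [-0.86  0.25 -1.08] M [ 0.05  0.02 -0.01] gap 0.286
0.0023823684927667672
blank 347 ((506.995849609375, -3.1223716735839844), (105.32176208496094, 47.097896575927734), 14.727195739746094) 0.10545203060090837
```

View pics/s19.png

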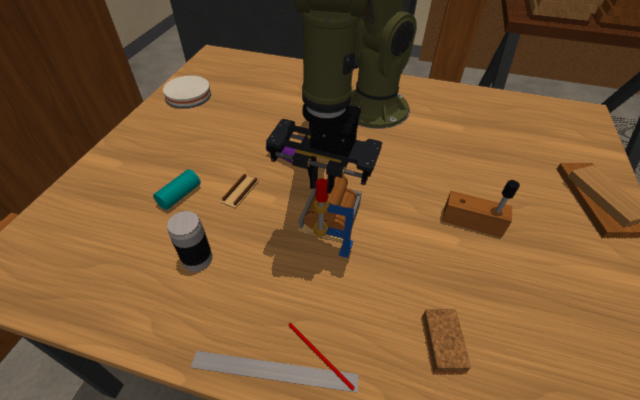

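Tin, sanding block and scriber are unmoved. This last blank rectangle is contaminated because the gripper and bracket occlude part of it, so I'll run a quick cylinder fit on the visible points.

Run:
```python
from fit import *
for t in('s8','s18','s19'):
    S=cloud(load(t)); B=S[150:240,290:365].reshape(-1,3);B=B[(B[:,2]>.088)&(B[:,2]<.108)&(B[:,0]<.562)&(B[:,0]>.455)&(abs(B[:,1]+.0167)<.022)]
    def f(x):
        y=-np.sin(x[1])*(B[:,0]-.505)+np.cos(x[1])*B[:,1]-x[0]
        return B[:,2]-(x[2]+np.sqrt(np.clip(.025**2-y**2,1e-6,None)))
    r=least_squares(f,[-.0165,0,.08],loss='soft_l1',f_scale=.001); print(t,len(B),r.x[0],np.degrees(r.x[1]),r.x[2])
```

```text
s8 534 -0.017303149619885834 -1.1952399770142395 0.07946870119628316
s18 308 -0.01732923424976786 -1.768667611562514 0.07958985190504099
s19 304 -0.01740209716043741 -1.4239065413206013 0.07964160057997914
```

The blank is unmoved, so I'm handing in.

```bash
python3 -c "
from h import *
print(bot.finish_job()); st()"
```

```text
the job is handed in; nothing more can be done
None
the job is handed in; nothing more can be done
```

I laid the third blank on the two in the rack and let go. Then I threaded the red-handled pin down through both bushings and handed the job in at about 24 s, with the gripper still holding it.

**Blank:** it did not move between letting go and the end. Its centre is about 79.6 mm high (80 expected). Its axis is at -1.4°, against -1.5° for the two below. Its end lined up with theirs to about 0.1 mm, measured just before I set it down.

**Pin:**
- **Height:** the tip is at about 26.5 mm, so about 19.5 mm below the lower bushing, and the handle is about 14.5 mm clear of the upper one. These heights come from the arm's position, because the cameras could not see the tip below the lower bushing.
- **Upright and free:** it was upright to about 0.1–0.2° when measured just above the upper bushing. It is centred in both bores, and the force at the end is about its own weight.
- **Lean corrected:** it leaned 0.9° when first gripped, so I turned the tool to correct that before threading.

**Bystanders:** the tin, sanding block and scriber look unmoved in the last picture.

**Checks that disagreed:**
- The first move call was refused as invalid and did nothing. It went through once every row had all its values.
- The last outline check of the blank was wrong because other things partly hid it. A fit on the visible surface gave the blank figures above.
- The jaw reading while holding the blank came to about 40 mm instead of 50 mm. The pictures showed a sound, centred grip, so I went on.

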